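Mark the plain end of a key fob in the bench press

ROBOT

A 7-joint arm with a two-finger parallel gripper is mounted at the origin on the work surface; the furniture and walls round the work are solid. World frame = base frame: x ahead of the robot, y to its left, z up, the work surface at z = 0. Lengths are in m, angles in rad, forces in N, time in s.
With the tool pointing down it reaches from about 0.425 to 0.925 m from the base axis. Payload 6.8 kg.
Tool frame: the origin (TCP) lies midway between the tips of the shut fingers; the grasp point (between the pads) lies 19 mm behind it; z points along the fingers, y is the line along which they close (so a half turn about z gives the same grasp; the last joint's range is limited). The gripper opens to 85 mm and grips with 20 to 120 N. Pads are 22 mm wide; open, the fingers measure 114 mm over their backs; the gripper's body (76 mm by 85 mm) begins 54 mm behind the grasp point. The pads swing forward as they close: fully open they stand 13 mm farther back than shut.
Start: joints at [-1.242, 0.477, 0.022, 1.555, -0.011, 1.109, -0.083], TCP at [0.286, 0.612, 0.231] pointing down, gripper open.
Joint ranges: [-2.96, 2.96], [-0.34, 2.1], [-1.41, 1.46], [0.24, 2.44], [-1.37, 4.51], [0.17, 1.92], [-2.96, 2.96]. Speed limits (rad/s): [2.39, 2.39, 3.14, 3.14, 3.14, 3.14, 3.14].

INTERFACE

Orientations are given as a unit quaternion [w, x, y, z].
In Python, from station import * gives the robot as it stands.
- The arm moves only by the shell command python3 -m creep 'ROWS' [FORCE]. ROWS is JSON, a list of rows, each a list of 7 numbers: the gripper command: -1 is shut, 1 is fully open, values between are in proportion, then the shift along the world's x, y, z in mm, then the turn, a rotation vector about the world's x, y, z in rad. A call has 1 to 5 rows; each row shifts and turns the commanded pose from where the row before left it; what a row does not reach is not made up. A row lasts 1/8 s, in which the tool goes at most 62.5 mm and 10.7 degrees, less where a joint would pass 70% of its speed; a pose out of reach is approached as far as the arm can. A call is refused whole if a number of a shift passes 62.5 or a number of a turn 0.188, either way. A call with a gripper value outside its range is refused whole. The fingers move at their own pace and stop on an object; FORCE is the grip in N (left out, the last holds). Time passes only in rows, so rows that do not move let the fingers close. It gives the time, the measured TCP pose, the force, the opening and the grip force at its end, in the units of the state.
- get_obs(): the state, without advancing time (a new reading comes with each control period).
- read_camera(name): name is "side" or "top"; returns (picture, depth): 400x640x3 uint8, red, green, blue; 400x640 float32, m along the optical axis (not along the pixel's ray), 0 where there is no reading.
- camera_params(name): a dict with "intrinsics" (3x3 intrinsics, pixels), "cam_to_world" (4x4, takes a point from camera to world coordinates). Camera axes: x right, y up, looking along -z (the intrinsics and any distortion apply to the point x, -y, -z); pixel columns grow to the right and rows downward; lengths in m; the calibration is good to about 2 mm. A picture is of the moment at which its call begins. camera_params takes no time and is no camera call.
- hand_in(): hands the job in; it is judged then, once.
The state is a dict: "t": time; "q": joint angles; "joint_vel": joint speeds; "joint_torque": joint torques, N m; "eef_pos": TCP position; "tool_rot": TCP orientation; "contact_force": force on the tool from outside, world axes, zero at the start; "torque": the same for the moment, N m; "gripper_width": opening from 0.0 (shut) to 1.0 (fully open); "grasp_force": force on a finger pad.
Only numpy, scipy, OpenCV 4.12 (cv2) and the standard library are available. Lean on these libraries where they do the work, as an engineer would, in place of code of your own. Each camera call takes 0.05 s, during which the arm holds its last target. There are 200 camera calls.

TASK

Take the gold key-fob blank that sticks out of the wooden rack and slide its plain end (the end without the hole) into the channel of the green marking press, fully home against the end stop and lying flat. Let go of it, then press the red plunger knob all the way down to its stop and let it spring fully back up. Leave the fob lying home in the press, and leave the spool, the bottle and the dish where they are.

Things in the scene. Friction and masses are not known exactly. Their poses are not given: they have to be found in the camera images.
- fob: Gold-coloured loose key-fob blank, a flat bar 130 x 24 x 10 mm, about 85 g. Origin at the centre of its underside; x along its length towards the plain end, z up. A 12 mm hole marks the other end, 14 mm in. At the start it lies flat on the bench, its drilled half (about 65 mm) inside the rack's middle pigeonhole, its plain half sticking out; it is drawn straight out.
- fob_plain_end (a point): Centre of the lower edge of the fob's plain end face (65 mm from its origin); same axes as the fob.
- fob_drilled_end (a point): Centre of the lower edge of the fob's drilled end face (65 mm from its origin, the other way); same axes.
- rack: Fixed wooden rack 76 mm deep, 114 mm wide, 28 mm high, with three pigeonholes side by side, open to its -x side. Origin on the bench at the middle of its front face. Middle pigeonhole 30 mm wide, 18 mm high, 70 mm deep, no floor (the fob lies on the bench).
- press: Fixed green bench marking press. Origin on the bench below the plunger's axis; z up; its open front looks to its -x. Base 18 mm high (its top is the bed), 84 mm wide, x = -30 to +85 mm; a 16 mm wide tongue of the same height runs on to x = -70 mm, so the last 40 mm of the fob's drilled end overhang when it is home. The overhead arm and 34 mm thick plunger guide begin 48 mm above the bed.
- press_stop (a point): Middle of the end stop's face at bed height (x = 20, z = 18 mm in the press frame; axes as the press). The fob's channel: 27 mm wide, steel side walls 8 mm high, from x = -30 to +20 mm, flared to about 40 mm at the mouth, open above. The fob is home when its plain end lies here and its x axis points along the press's x.
- plunger_top (a point): Centre of the flat top of the red plunger knob (40 mm diameter, 18 mm high, top 150 mm above the bench when up); moves with it.
- plunger (a joint): Plunger travel in m: 0 up, 0.018 fully down on its stop, where its rod just meets the fob. A spring returns it: about 6 N to start, about 11 N at the stop.
- solder_spool: Small grey-blue spool of white wire, 38 mm diameter, 20 mm high, loose bystander; origin at the centre of its underside.
- flux_bottle: Small amber bottle with a white cap, 35 mm diameter, 68 mm high, loose bystander; origin at the centre of its underside.
- borax_dish: Shallow white dish, 68 mm diameter, 15 mm high, loose bystander; origin at the centre of its underside.

How it is judged:
On the way, in this order (a step that is already met when the one before it is completed fails the run):
1. the fob lies home in the press channel, plain end at the stop, plunger still up, fob let go (x of fob_plain_end in the frame of press_stop between -0.005 and 0.005 m and y of fob_plain_end in the frame of press_stop between -0.004 and 0.004 m and z of fob_plain_end in the frame of press_stop between -0.003 and 0.003 m and angle between the x axis of fob and the x axis of press, either way round below 0.15 rad and angle between fob's own z axis and vertical below 0.08 rad and value of joint plunger below 0.004 m and contact force between the fingers and fob below 0.1 N), for 0.2 s.
2. the plunger is pressed down to its stop (at least 16.5 of 18 mm) with the fob home under it (x of fob_plain_end in the frame of press_stop between -0.005 and 0.005 m and y of fob_plain_end in the frame of press_stop between -0.004 and 0.004 m and z of fob_plain_end in the frame of press_stop between -0.003 and 0.003 m and angle between the x axis of fob and the x axis of press, either way round below 0.15 rad and angle between fob's own z axis and vertical below 0.08 rad and value of joint plunger above 0.0165 m), for 0.1 s.
At the end, for the whole second after the job is handed in: The fob rests in the press channel: plain end within 5 mm of the end stop and 4 mm of the middle line, flat on the bed within 3 mm, in line within 0.15 rad; the plunger is back up within 3 mm; spool, bottle and dish within 30 mm of where they stood, the bottle upright (x of fob_plain_end in the frame of press_stop between -0.005 and 0.005 m and y of fob_plain_end in the frame of press_stop between -0.004 and 0.004 m and z of fob_plain_end in the frame of press_stop between -0.003 and 0.003 m and angle between the x axis of fob and the x axis of press, either way round below 0.15 rad and angle between fob's own z axis and vertical below 0.08 rad and value of joint plunger below 0.003 m and linear speed of fob below 0.02 m/s); the robot touches nothing.
It fails at once if the spool, the bottle or the dish is shifted by more than 30 mm or the bottle is tipped over (distance of any of solder_spool, flux_bottle, borax_dish from where it was at the start of the episode above 0.03 m or angle between flux_bottle's own z axis and vertical above 0.5 rad).
It also fails if it takes over 64 s, if anything falls off the work surface, if the arm or the gripper's body presses on something with over 40 N, if the wrist force passes 120 N, or if a joint passes its speed limit or range.

## Working session

There is one attempt and no reset: what is moved stays moved. The work goes in short steps, Python scripts to look and compute and a shell command to move; the robot and the scene stay as the last step left them, time stands still between calls to the robot, and variables do not carry over. Pictures are saved under pics/ and viewed, at most 10 in all, crops included, and the job is handed in when it is done.

```bash
mkdir -p pics; ls
cat > h.py <<'E'
from station import *
import numpy as np, cv2
def grab(n):
    im,d=read_camera(n); p=camera_params(n); return im,d,np.array(p["intrinsics"]),np.array(p["cam_to_world"])
def world(d,K,T):
    v,u=np.mgrid[:d.shape[0],:d.shape[1]]
    P=np.stack([(u-K[0,2])/K[0,0]*d,-(v-K[1,2])/K[1,1]*d,-d],-1)
    return P@T[:3,:3].T+T[:3,3]
def save(n,im): cv2.imwrite(f"pics/{n}.png",im[:,:,::-1])
E
python3 - <<'E'
from h import *
for n in("top","side"):
    im,d,K,T=grab(n); save(n+"0",im); np.savez(n+"0.npz",im=im,d=d,K=K,T=T)
    print(n,K.tolist(),T.round(3).tolist(),camera_params(n).keys())
o=get_obs(); print(o)
E
```

```text
pics
top [[388.52987518477977, 0.0, 316.4150425032996], [0.0, 388.52987518477977, 199.05754236784034], [0.0, 0.0, 1.0]] [[0.006, 0.985, -0.173, 0.377], [-1.0, 0.01, 0.022, -0.13], [0.023, 0.173, 0.985, 0.972], [0.0, 0.0, 0.0, 1.0]] dict_keys(['intrinsics', 'cam_to_world'])
side [[416.62816229520433, 0.0, 319.91602948786107], [0.0, 416.62816229520433, 197.20163587073876], [0.0, 0.0, 1.0]] [[-0.961, 0.189, -0.201, 0.363], [-0.276, -0.704, 0.655, 0.423], [-0.017, 0.685, 0.728, 0.751], [0.0, 0.0, 0.0, 1.0]] dict_keys(['intrinsics', 'cam_to_world'])
{'t': 0.1, 'q': array([-1.24208311,  0.47775277,  0.02235478,  1.55634907, -0.0114936 ,
        1.10929451, -0.08311409]), 'joint_vel': array([-1.60904630e-03,  3.69966608e-04,  1.11465793e-03, -4.21627728e-03,
       -1.54641325e-05,  7.98951378e-04,  3.22838160e-04]), 'joint_torque': array([ 5.01188915e-03, -5.97762072e+01,  1.61409572e+00, -2.81958783e+01,
        1.28823347e-02,  4.92037099e-03,  3.69014208e-05]), 'eef_pos': array([0.28535456, 0.61112883, 0.23040096]), 'tool_rot': array([-1.15385319e-04,  2.16675234e-01,  9.76243382e-01, -8.29669004e-04]), 'contact_force': array([-0.58891903, -0.16403206, -0.41412775]), 'torque': array([-0.03573598,  0.00264342,  0.00710849]), 'grasp_force': 0.0, 'gripper_width': 1.0002493737385336}
```

View pics/top0.png

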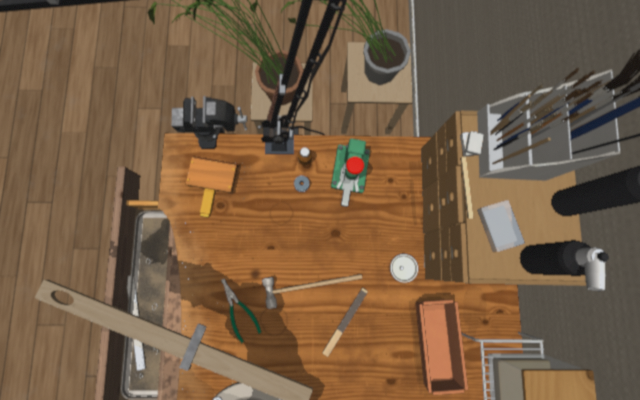

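View pics/side0.png

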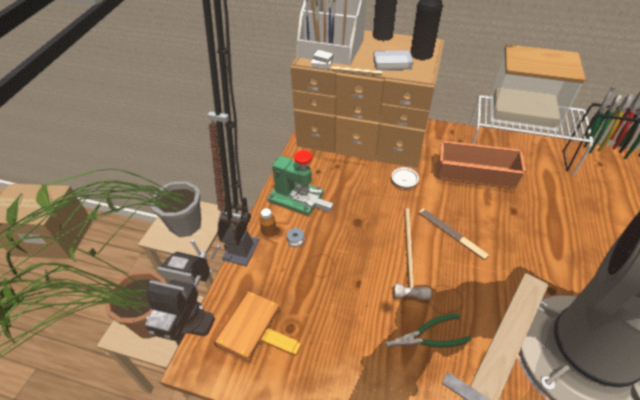

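The top view shows the rack at (211,175) with the fob's yellow half at (207,202), the press with its red knob at (355,166) and its tongue running to (346,200), the spool at (302,183), the bottle at (305,155) and the dish at (404,267). The side view agrees: fob (281,341), knob (303,157), spool (295,236), bottle (267,222).

```bash
cat >> h.py <<'E'
def ray(px,K,T,z):
    px=np.atleast_2d(px).astype(float)
    r=np.stack([(px[:,0]-K[0,2])/K[0,0],-(px[:,1]-K[1,2])/K[1,1],-np.ones(len(px))],-1)@T[:3,:3].T
    return T[:3,3]+r*((z-T[2,3])/r[:,2])[:,None]
def mask(im,lo,hi,roi=None):
    m=cv2.inRange(cv2.cvtColor(im,cv2.COLOR_RGB2HSV),lo,hi)
    if roi: k=np.zeros_like(m); k[roi[1]:roi[3],roi[0]:roi[2]]=1; m=m*k
    return m
def rect(m,K,T,z):
    "oriented box of the mask's outline cast on plane z: centre, sizes, long-axis angle (deg), corners"
    c=max(cv2.findContours(m,cv2.RETR_EXTERNAL,cv2.CHAIN_APPROX_NONE)[0],key=cv2.contourArea)[:,0]
    P=(ray(c,K,T,z)[:,:2]*1000).astype(np.float32); r=cv2.minAreaRect(P); b=cv2.boxPoints(r)
    return np.round(r[0],1),np.round(r[1],1),round(r[2],1),b.round(0).tolist(),len(c)
E
python3 - <<'E'
from h import *
R={"top":dict(fob=(190,185,225,220),knob=(340,150,370,180),press=(325,130,375,210)),"side":dict(fob=(255,325,305,358),knob=(290,145,320,170),press=(262,150,335,215))}
for n in R:
    z=np.load(n+"0.npz"); im,d,K,T=[z[k] for k in("im","d","K","T")]; W=world(d,K,T)
    f=mask(im,(20,170,120),(32,255,255),R[n]["fob"]); k=mask(im,(0,200,120),(5,255,255),R[n]["knob"])
    g=mask(im,(60,80,30),(85,255,255),R[n]["press"])
    for nm,m,h in(("fob",f,.010),("knob",k,.150),("green",g,.018)):
        print(n,nm,(m>0).sum(),rect(m,K,T,h),"depth z mm pct",np.percentile(W[m>0][:,2]*1000,[5,50,95]).round(0),"med",np.median(W[m>0],0).round(3))
    roi=R[n]["press"]; s=im[roi[1]:roi[3],roi[0]:roi[2]]; save("pz_"+n,cv2.resize(s,None,fx=7,fy=7,interpolation=cv2.INTER_CUBIC))
    # orientation of rack: orange top
    q=dict(top=(180,150,245,198),side=(210,285,280,360))[n]
    m=mask(im,(5,120,80),(19,255,255),q)&((W[...,2]>.02).astype(np.uint8)*255)
    print("rack",rect(m,K,T,.028),np.median(W[m>0],0).round(3))
    if n=="top":
        zz=W[...,2]; Tg=(abs(zz-.02)<.006); 
        print("bench z",np.median(zz[210:230,280:340]).round(4))
E
python3 - <<'E'
import cv2,numpy as np
a=cv2.imread('pics/pz_top.png');b=cv2.imread('pics/pz_side.png');print(a.shape,b.shape)
H=450;a=cv2.resize(a,(int(a.shape[1]*H/a.shape[0]),H));b=cv2.resize(b,(800-a.shape[1],int(b.shape[0]*(800-a.shape[1])/b.shape[1])))
o=np.zeros((600,800,3),np.uint8);o[:a.shape[0],:a.shape[1]]=a;o[:b.shape[0],a.shape[1]:]=b[:600];cv2.imwrite('pics/pz.png',o)
E
```

```text
top fob 235 (array([533.3, 122.7]), array([22.9, 66.4]), 82.8, [[499.0, 116.0], [565.0, 107.0], [568.0, 130.0], [502.0, 138.0]], 63) depth z mm pct [ 7. 10. 13.] med [0.533 0.123 0.01 ]
top knob 217 (array([ 596.6, -231.5]), array([33.8, 35.2]), 0.7, [[580.0, -214.0], [580.0, -249.0], [614.0, -249.0], [613.0, -214.0]], 46) depth z mm pct [147. 150. 152.] med [ 0.597 -0.231  0.15 ]
top green 734 (array([ 641.9, -238.2]), array([ 80.3, 118.7]), 81.1, [[577.0, -269.0], [694.0, -287.0], [707.0, -208.0], [590.0, -189.0]], 187) depth z mm pct [ 16.  20. 111.] med [ 0.641 -0.228  0.02 ]
rack (array([602.7, 111.3]), array([115.6,  73.8]), 80.3, [[557.0, 61.0], [629.0, 48.0], [649.0, 162.0], [576.0, 174.0]], 144) [0.601 0.111 0.028]
bench z -0.0002
side fob 258 (array([536.4, 125.2]), array([22.1, 68.2]), 82.1, [[501.0, 119.0], [569.0, 110.0], [572.0, 132.0], [504.0, 141.0]], 155) depth z mm pct [ 9. 11. 14.] med [0.534 0.125 0.011]
side knob 178 (array([ 598.7, -226.2]), array([40.3, 37.4]), 72.6, [[575.0, -240.0], [611.0, -251.0], [623.0, -213.0], [587.0, -201.0]], 41) depth z mm pct [146. 150. 152.] med [ 0.598 -0.225  0.15 ]
side green 616 (array([ 665.7, -323.1]), array([ 44.1, 100.2]), 79.9, [[612.0, -336.0], [711.0, -354.0], [719.0, -310.0], [620.0, -293.0]], 84) depth z mm pct [ 17. 103. 112.] med [ 0.64  -0.217  0.103]
rack (array([604.4, 117.2]), array([116.3,  74.4]), 80.8, [[558.0, 66.0], [632.0, 54.0], [650.0, 169.0], [577.0, 181.0]], 178) [0.603 0.122 0.029]
(560, 350, 3) (455, 511, 3)
```

View pics/pz.png

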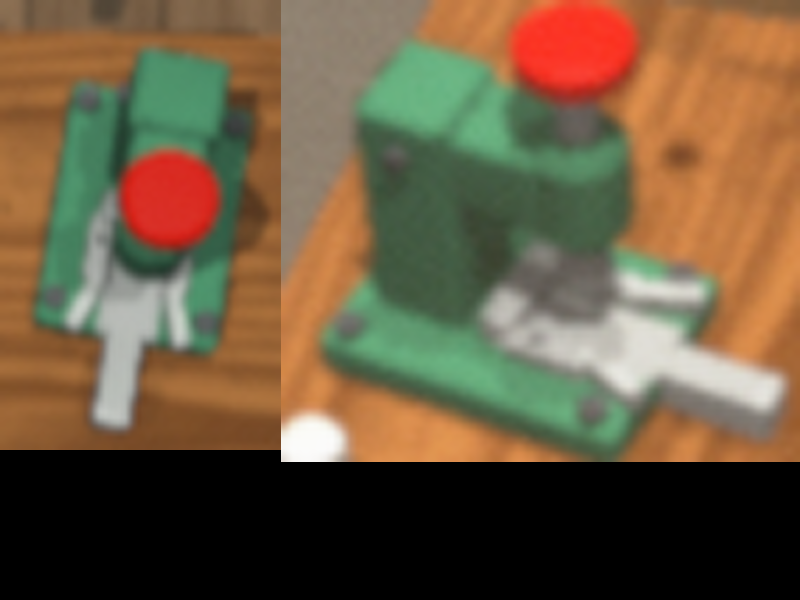

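```bash
python3 -m creep '[[1,26,-49,0,0,0,0.03],[1,26,-49,0,0,0,0.03],[1,26,-49,0,0,0,0.03],[1,26,-49,0,0,0,0.03],[1,26,-49,0,0,0,0.03]]' 40
python3 -m creep '[[1,25,-49,-20,0,0,0.03],[1,26,-49,-20,0,0,0.03],[1,26,-49,-20,0,0,0.03],[1,25,-49,-20,0,0,0.03],[0.4,25,-49,-20,0,0,0.03]]'
python3 - <<'E'
from h import *
import numpy as np
for n in("top","side"):
    z=np.load(n+"0.npz"); im,d,K,T=[z[k] for k in("im","d","K","T")]
    roi=dict(top=(338,190,356,210),side=(308,190,340,215))[n]
    W=world(d,K,T); m=mask(im,(0,0,110),(180,60,255),roi)&((abs(W[...,2]-.018)<.007).astype(np.uint8)*255)
    print(n,(m>0).sum(),rect(m,K,T,.018))
    for nm,roi,lo,hi,h in(("dish",(385,250,425,285) if n=="top" else (388,163,422,192),(0,0,130),(180,70,255),.015),):
        print(nm,rect(mask(im,lo,hi,roi),K,T,h)[:2])
E
```

```text
t: 0.72
eef_pos: [0.4161, 0.3647, 0.2311]
tool_rot: [-0.0, 0.142, 0.99, -0.0]
contact_force: [0.0, 0.0, -0.3]
gripper_width: 0.998
grasp_force: 0.0
t: 1.35
eef_pos: [0.543, 0.1201, 0.1306]
tool_rot: [-0.0, 0.068, 0.998, 0.0]
contact_force: [0.5, 0.0, 0.7]
gripper_width: 0.816
grasp_force: 0.0
top 109 (array([ 550.4, -223.5]), array([19. , 44.4]), 71.4, [[526.0, -225.0], [568.0, -240.0], [574.0, -222.0], [532.0, -207.0]], 45)
dish (array([ 376.6, -365. ]), array([67.2, 68.9]))
side 241 (array([ 563.1, -229. ]), array([57.1, 63. ]), 17.1, [[527.0, -207.0], [545.0, -268.0], [600.0, -251.0], [581.0, -190.0]], 84)
dish (array([ 378.2, -362.2]), array([68.1, 70.2]))
```

```bash
python3 -m creep '[[0.4,-2,1,-50,0,0,0],[0.4,0,0,-45,0,0,0],[0.4,0,0,-24,0,0,0],[0.4,0,0,-8,0,0,0],[0.4,0,0,0,0,0,0]]'
python3 -m creep '[[-1,0,0,0,0,0,0],[-1,0,0,0,0,0,0],[-1,0,0,0,0,0,0],[-1,0,0,0,0,0,0]]' 40
```

```text
t: 1.98
eef_pos: [0.5405, 0.1226, 0.0043]
tool_rot: [-0.0, 0.068, 0.998, -0.0]
contact_force: [0.4, -0.9, 0.8]
gripper_width: 0.697
grasp_force: 0.0
t: 2.48
eef_pos: [0.5414, 0.123, 0.0056]
tool_rot: [0.001, 0.068, 0.998, 0.0]
contact_force: [-1.0, 0.6, 5.7]
gripper_width: 0.26
grasp_force: 39.1
```

```bash
python3 -m creep '[[-1,-10,1,1,0,0,0],[-1,-25,4,0,0,0,0],[-1,-30,4,0,0,0,0],[-1,-24,3,0,0,0,0],[-1,0,0,0,0,0,0]]'
python3 -m creep '[[0.2,0,0,-1,0,0,0],[0.2,0,0,0,0,0,0],[0.2,0,0,20,0,0,0],[0.2,0,0,40,0,0,0],[0.2,0,0,0,0,0,0]]'
python3 - <<'E'
from h import *
for n in("top","side"):
    im,d,K,T=grab(n); save(n+"1",im); 
    W=world(d,K,T); m=mask(im,(20,150,90),(34,255,255))&((W[...,2]<.03)*(W[...,0]>.3)*(W[...,1]>0)*(W[...,0]<.62)*(W[...,1]<.2)*255).astype(np.uint8)
    print(n,(m>0).sum(),rect(m,K,T,.01))
E
```

```text
t: 3.1
eef_pos: [0.4494, 0.1355, 0.0064]
tool_rot: [-0.001, 0.068, 0.998, 0.0]
contact_force: [-4.6, 1.2, 13.1]
gripper_width: 0.262
grasp_force: 41.1
t: 3.72
eef_pos: [0.4534, 0.1352, 0.0664]
tool_rot: [0.002, 0.069, 0.998, 0.001]
contact_force: [0.5, -0.4, -0.2]
gripper_width: 0.601
grasp_force: 0.0
top 219 (array([514.5, 124.5]), array([24.8, 45.9]), 81.0, [[490.0, 116.0], [535.0, 109.0], [539.0, 133.0], [494.0, 140.0]], 51)
side 372 (array([522.2, 126.2]), array([23.1, 34.9]), 82.5, [[503.0, 117.0], [538.0, 112.0], [541.0, 135.0], [506.0, 140.0]], 51)
```

View pics/side1.png

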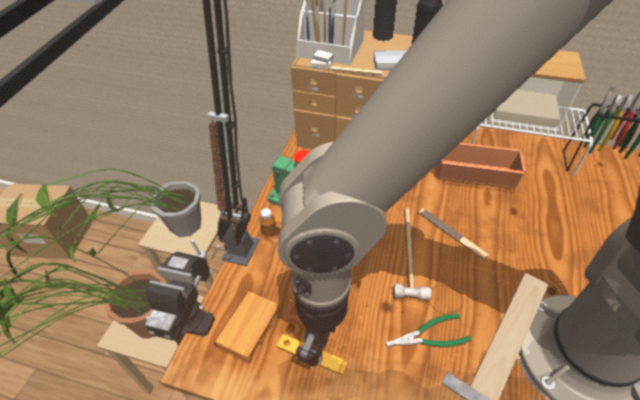

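The side view shows the fob entirely out of the rack: its drilled end with the hole is at (287,343), its other end at (345,368) and the gripper above its middle.

```bash
python3 -m creep '[[0.2,25,-4,0,0,0,0],[0.2,25,-4,0,0,0,0],[0.2,0,0,-40,0,0,0],[0.2,0,0,-20,0,0,0],[0.2,0,0,0,0,0,0]]'
python3 -m creep '[[-1,0,0,0,0,0,0],[-1,0,0,0,0,0,0],[-1,0,0,0,0,0,0],[-1,0,0,0,0,0,0]]' 60
python3 -m creep '[[-1,0,0,30,0,0,0],[-1,0,0,40,0,0,0],[-1,0,0,40,0,0,0],[-1,0,0,40,0,0,0],[-1,0,0,0,0,0,0]]' 60
```

```text
t: 4.45
eef_pos: [0.4994, 0.1258, 0.0019]
tool_rot: [-0.003, 0.068, 0.998, -0.001]
contact_force: [0.1, -0.7, 0.3]
gripper_width: 0.596
grasp_force: 0.0
t: 4.95
eef_pos: [0.5021, 0.1269, 0.0052]
tool_rot: [0.001, 0.068, 0.998, 0.0]
contact_force: [-1.2, -0.6, 6.3]
gripper_width: 0.256
grasp_force: 59.5
t: 5.58
eef_pos: [0.5035, 0.1273, 0.1573]
tool_rot: [0.003, 0.068, 0.998, 0.001]
contact_force: [0.0, -0.0, -1.8]
gripper_width: 0.253
grasp_force: 59.1
```

```bash
python3 -m creep '[[-1,-3,-10,0,0,0,-0.185],[-1,-3,-20,0,0,0,-0.185],[-1,-3,-20,0,0,0,-0.185],[-1,-3,-20,0,0,0,-0.185],[-1,-3,-20,0,0,0,-0.185]]'
python3 -m creep '[[-1,-3,-20,0,0,0,-0.185],[-1,-3,-20,0,0,0,-0.185],[-1,-3,-20,0,0,0,-0.185],[-1,-3,-20,0,0,0,-0.185],[-1,-3,-20,0,0,0,-0.185]]'
python3 -m creep '[[-1,-3,-20,0,0,0,-0.185],[-1,-3,-20,0,0,0,-0.185],[-1,-3,-20,0,0,0,-0.185],[-1,0,-20,0,0,0,-0.185],[-1,0,-20,0,0,0,-0.185]]'
python3 -m creep '[[-1,0,-20,0,0,0,-0.185],[-1,0,-20,0,0,0,-0.185],[-1,0,0,0,0,0,0],[-1,0,0,0,0,0,0]]'
```

```text
t: 6.2
eef_pos: [0.4855, 0.0359, 0.1532]
tool_rot: [-0.001, 0.509, 0.861, -0.001]
contact_force: [0.6, -0.0, -1.1]
gripper_width: 0.26
grasp_force: 59.0
t: 6.82
eef_pos: [0.4705, -0.064, 0.1533]
tool_rot: [-0.0, 0.84, 0.543, -0.001]
contact_force: [0.1, 0.3, -1.4]
gripper_width: 0.255
grasp_force: 59.0
t: 7.45
eef_pos: [0.4616, -0.1637, 0.1534]
tool_rot: [0.0, 0.994, 0.112, -0.001]
contact_force: [0.0, 0.1, -1.1]
gripper_width: 0.253
grasp_force: 59.0
t: 7.95
eef_pos: [0.4621, -0.2025, 0.1536]
tool_rot: [-0.0, 0.998, -0.068, -0.001]
contact_force: [-0.0, 0.6, -1.0]
gripper_width: 0.254
grasp_force: 59.1
```

Run:
```python
from h import *
for n in("top","side"):
    im,d,K,T=grab(n); save(n+"2",im); np.savez(n+"2.npz",im=im,d=d,K=K,T=T)
    W=world(d,K,T); m=mask(im,(18,130,70),(34,255,255))&((W[...,2]>.12)*(W[...,2]<.19)*(W[...,0]>.38)*(W[...,1]<-.1)*(W[...,0]<.62)*255).astype(np.uint8)
    print(n,(m>0).sum(),np.percentile(W[m>0][:,2],[10,50,90]).round(3),rect(m,K,T,.158))
a=cv2.imread("pics/top2.png")[100:260,270:430]; b=cv2.imread("pics/side2.png")[120:320,240:440]
cv2.imwrite("pics/c2.png",np.hstack([cv2.resize(a,(400,400)),cv2.resize(b,(400,400))]))
```

```text
Traceback (most recent call last):
IndexError: index -1 is out of bounds for axis 0 with size 0
```

Run:
```python
from h import *
im,d,K,T=grab("side"); save("side2",im); np.savez("side2.npz",im=im,d=d,K=K,T=T)
for n in("top","side"):
    z=np.load(n+"2.npz"); im,d,K,T=[z[k] for k in("im","d","K","T")]
    W=world(d,K,T); m=mask(im,(18,100,50),(36,255,255))&((W[...,2]>.10)*(W[...,2]<.2)*(W[...,0]>.3)*(W[...,0]<.65)*255).astype(np.uint8)
    if m.any(): print(n,(m>0).sum(),np.percentile(W[m>0][:,2],[10,50,90]).round(3),rect(m,K,T,.158))
a=cv2.imread("pics/top2.png"); b=cv2.imread("pics/side2.png")[100:330,230:460]
cv2.imwrite("pics/c2.png",np.hstack([cv2.resize(a[100:330,250:480],(400,400)),cv2.resize(b,(400,400))]))
```

```text
side 358 [0.158 0.16  0.161] (array([ 517.3, -207.8]), array([29.1, 76.3]), 78.9, [[477.0, -215.0], [552.0, -229.0], [558.0, -201.0], [483.0, -186.0]], 75)
```

View pics/c2.png

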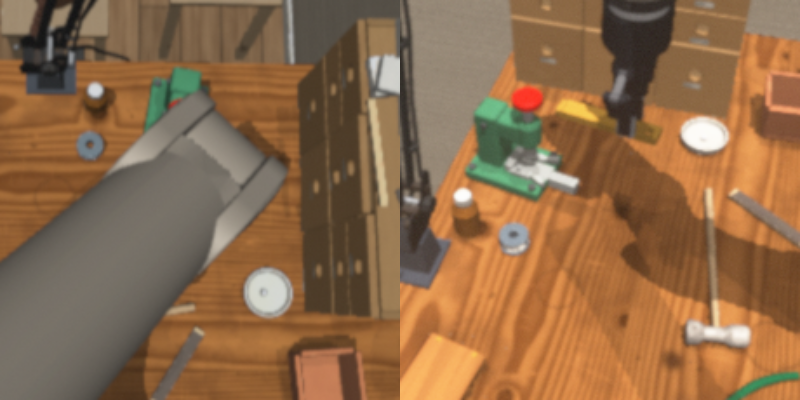

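The fob is held level; side view has its plain end beside the knob, heading along the press. The top view is blocked by the arm. I'll take the tongue's middle line from the first side picture.

Run:
```python
from h import *
z=np.load("side0.npz"); im,d,K,T=[z[k] for k in("im","d","K","T")]
P=ray([(323.7,207),(332.9,203.2),(319.5,198.9),(316,202.3)],K,T,.018)*1000
print("tip corners, base edges",P[:,:2].round(1).tolist())
W=world(d,K,T); hsv=cv2.cvtColor(im,cv2.COLOR_RGB2HSV)
m=(hsv[...,1]<50)&(hsv[...,2]>165)&(abs(W[...,2]-.018)<.006)
v,u=np.nonzero(m); k=(u>314)&(u<336)&(v>194)&(v<212)
X=W[v[k],u[k]][:,:2]*1000; print(len(X)); 
R=ray(np.c_[u[k],v[k]],K,T,.018)[:,:2]*1000
h=np.radians(-9); o=np.array([598.5,-227]); xd=np.array([np.cos(h),np.sin(h)]); yd=np.array([-xd[1],xd[0]])
L=np.c_[(R-o)@xd,(R-o)@yd]
for a in range(-80,-25,8):
    s=L[(L[:,0]>=a)&(L[:,0]<a+8)]
    if len(s): print(a,len(s),s[:,1].min().round(1),s[:,1].max().round(1),s[:,1].mean().round(1))
# knob from depth: top-face pixels
m=(hsv[...,1]>180)&((hsv[...,0]<6)|(hsv[...,0]>175))&(W[...,2]>.144); v,u=np.nonzero(m); k=(u>285)&(u<325)&(v>140)&(v<175)
R=ray(np.c_[u[k],v[k]],K,T,.150)*1000; print("knob",k.sum(),R.min(0).round(1),R.max(0).round(1))
```

```text
tip corners, base edges [[547.6, -207.9], [529.7, -225.3], [564.4, -230.4], [569.4, -217.6]]
100
-72 9 -5.8 5.8 -0.3
-64 16 -7.8 6.8 -0.5
-56 16 -7.9 5.8 -1.4
-48 15 -7.9 5.8 -1.0
-40 15 -7.9 5.8 -1.0
-32 19 -15.9 4.8 -4.3
knob 178 [ 579.5 -246.4  150. ] [ 617.4 -203.8  150. ]
```

```bash
python3 -m creep '[[-1,-6,-3,-20,0,0,-0.02],[-1,0,0,-45,0,0,0],[-1,0,0,-40,0,0,0],[-1,0,0,-18,0,0,0],[-1,0,0,0,0,0,0]]'
python3 -m creep '[[-1,0,0,-6,0,0,0],[-1,0,0,0,0,0,0]]'
python3 - <<'E'
from h import *
im,d,K,T=grab("side"); save("side3",im)
cv2.imwrite("pics/c3.png",cv2.resize(im[140:240,240:400,::-1],(800,500),interpolation=cv2.INTER_CUBIC))
E
```

```text
t: 8.68
eef_pos: [0.4558, -0.2054, 0.0303]
tool_rot: [-0.0, 0.997, -0.079, -0.001]
contact_force: [-0.8, -0.1, -0.4]
gripper_width: 0.255
grasp_force: 59.0
t: 8.93
eef_pos: [0.457, -0.2062, 0.0258]
tool_rot: [-0.0, 0.997, -0.08, 0.0]
contact_force: [0.6, 0.4, -1.9]
gripper_width: 0.254
grasp_force: 59.0
```

View pics/c3.png

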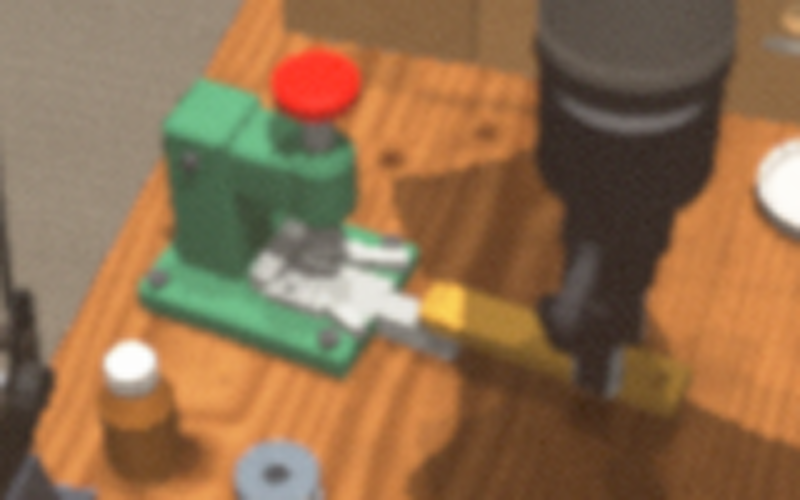

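The fob lies in line over the tongue, its plain end at (440,305), short of the mouth (385,310). Slide in.

```bash
python3 -m creep '[[-1,10,-1.6,0,0,0,0],[-1,12,-1.9,0,0,0,0],[-1,12,-1.9,-1,0,0,0],[-1,10,-1.6,0,0,0,0],[-1,0,0,0,0,0,0]]'
```

```text
t: 9.6
eef_pos: [0.5016, -0.2135, 0.0242]
tool_rot: [0.0, 0.997, -0.08, 0.0]
contact_force: [0.8, 0.3, -0.9]
gripper_width: 0.252
grasp_force: 59.1
```

```bash
python3 -m creep '[[-1,8,-1.3,0,0,0,0],[-1,6,-0.9,0,0,0,0],[-1,0,0,0,0,0,0]]'
```

```text
t: 9.98
eef_pos: [0.5151, -0.2156, 0.0243]
tool_rot: [0.0, 0.997, -0.08, 0.0]
contact_force: [-0.1, -0.1, -1.0]
gripper_width: 0.251
grasp_force: 59.1
```

```bash
python3 -m creep '[[-1,4,-0.6,0,0,0,0],[-1,3,-0.5,0,0,0,0],[-1,0,0,0,0,0,0]]'
```

```text
t: 10.35
eef_pos: [0.5218, -0.2167, 0.0243]
tool_rot: [0.0, 0.997, -0.08, 0.0]
contact_force: [-0.3, 0.0, -1.8]
gripper_width: 0.254
grasp_force: 59.1
```

```bash
python3 -m creep '[[-1,2,-0.3,0,0,0,0],[-1,2,-0.3,0,0,0,0],[-1,0,0,0,0,0,0]]'
```

```text
t: 10.72
eef_pos: [0.5258, -0.2173, 0.0243]
tool_rot: [0.0, 0.997, -0.08, 0.0]
contact_force: [0.0, 0.4, -1.3]
gripper_width: 0.255
grasp_force: 59.1
```

```bash
python3 -m creep '[[-1,1,-0.2,0,0,0,0],[-1,1,-0.2,0,0,0,0],[-1,0,0,0,0,0,0]]'
```

```text
t: 11.1
eef_pos: [0.5276, -0.2177, 0.0243]
tool_rot: [0.0, 0.997, -0.08, 0.0]
contact_force: [-0.1, 0.5, -0.6]
gripper_width: 0.257
grasp_force: 59.1
```

```bash
python3 -m creep '[[-1,1,-0.2,0,0,0,0],[-1,1,-0.2,0,0,0,0],[-1,0,0,0,0,0,0]]'
```

```text
t: 11.48
eef_pos: [0.528, -0.2178, 0.0238]
tool_rot: [-0.0, 0.997, -0.08, -0.001]
contact_force: [-5.5, 2.0, 0.2]
gripper_width: 0.252
grasp_force: 59.1
```

```bash
python3 -m creep '[[-1,1,-0.2,0,0,0,0],[-1,1,-0.2,0,0,0,0],[-1,0,0,0,0,0,0]]'
```

```text
t: 11.85
eef_pos: [0.528, -0.2178, 0.0233]
tool_rot: [-0.001, 0.997, -0.08, -0.003]
contact_force: [-9.1, 1.4, 0.5]
gripper_width: 0.248
grasp_force: 59.2
```

Stop met at TCP x = 0.528. Ease off, lower onto the bed, release, rise.

```bash
python3 -m creep '[[-1,-3,0.5,-1,0,0,0],[-1,0,0,0,0,0,0]]'
python3 -m creep '[[-0.1,0,0,0,0,0,0],[-0.1,0,0,0,0,0,0],[-0.1,0,0,0,0,0,0]]'
python3 -m creep '[[-0.1,-5,1,40,0,0,0],[-0.1,-30,5,40,0,0,0],[-0.1,-40,30,40,0,0,0],[-0.1,-30,60,40,0,0,0],[-0.1,0,60,0,0,0,0]]'
python3 - <<'E'
from h import *
im,d,K,T=grab("side"); save("side4",im)
W=world(d,K,T); m=mask(im,(18,130,60),(34,255,255))&((W[...,2]>.022)*(W[...,2]<.04)*(W[...,1]<-.15)*255).astype(np.uint8)
print((m>0).sum(),np.percentile(W[m>0][:,2],[5,50,95]).round(3),rect(m,K,T,.028))
a=im[140:240,240:400,::-1]; cv2.imwrite("pics/c4.png",cv2.resize(a,(800,500),interpolation=cv2.INTER_CUBIC))
E
```

```text
t: 12.1
eef_pos: [0.528, -0.2179, 0.0232]
tool_rot: [-0.0, 0.997, -0.08, -0.0]
contact_force: [-4.3, -0.8, -1.3]
gripper_width: 0.256
grasp_force: 59.1
t: 12.48
eef_pos: [0.5295, -0.2181, 0.0236]
tool_rot: [0.0, 0.997, -0.08, 0.001]
contact_force: [-0.6, 0.2, 0.1]
gripper_width: 0.45
grasp_force: 0.0
t: 13.1
eef_pos: [0.4337, -0.0798, 0.1732]
tool_rot: [-0.001, 0.997, -0.082, 0.002]
contact_force: [1.7, 1.1, 0.1]
gripper_width: 0.449
grasp_force: 0.0
376 [0.026 0.029 0.031] (array([ 555.3, -218.9]), array([ 28.8, 128.6]), 79.6, [[490.0, -221.0], [616.0, -245.0], [621.0, -216.0], [495.0, -193.0]], 107)
```

View pics/c4.png

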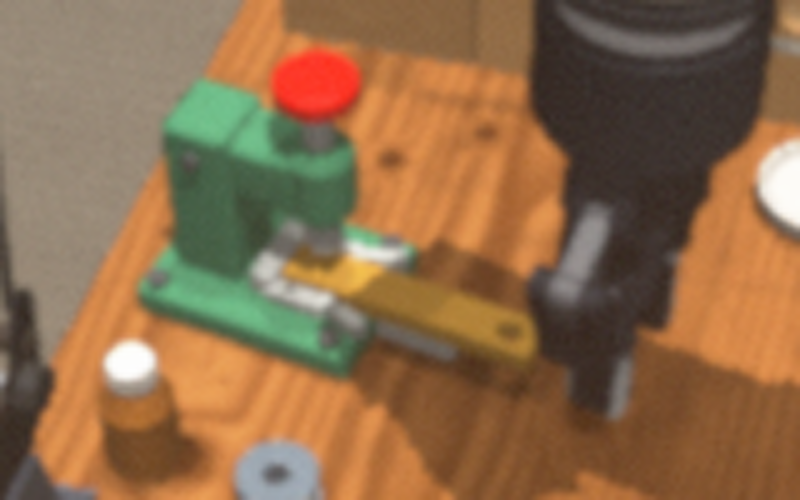

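The fob lies flat in the channel against the stop (plain end at about (290,265), drilled end (530,340)), clear of the fingers. Next the knob.

```bash
python3 -m creep '[[-1,30,-20,20,0,0,0],[-1,40,-40,10,0,0,0],[-1,40,-40,0,0,0,0],[-1,40,-40,0,0,0,0],[-1,0,0,0,0,0,0]]'
```

```text
t: 13.78
eef_pos: [0.5852, -0.224, 0.2014]
tool_rot: [0.002, 0.997, -0.082, 0.001]
contact_force: [-0.1, 0.2, 0.3]
gripper_width: 0.001
grasp_force: 0.0
```

```bash
python3 -m creep '[[-1,13,-3,-20,0,0,0],[-1,0,0,-20,0,0,0],[-1,0,0,-6,0,0,0],[-1,0,0,0,0,0,0]]'
python3 -m creep '[[-1,0,0,-6,0,0,0],[-1,0,0,-6,0,0,0],[-1,0,0,-6,0,0,0],[-1,0,0,-5,0,0,0],[-1,0,0,0,0,0,0]]'
```

```text
t: 14.28
eef_pos: [0.596, -0.2221, 0.1554]
tool_rot: [0.0, 0.997, -0.08, -0.0]
contact_force: [0.3, -0.5, 0.6]
gripper_width: -0.002
grasp_force: 0.0
t: 14.9
eef_pos: [0.5971, -0.2228, 0.1338]
tool_rot: [0.0, 0.997, -0.08, 0.001]
contact_force: [-2.8, 2.2, 11.3]
gripper_width: -0.001
grasp_force: 5.1
```

```bash
python3 -m creep '[[-1,0,0,-3,0,0,0],[-1,0,0,-3,0,0,0],[-1,0,0,0,0,0,0]]'
python3 -m creep '[[-1,0,0,-3,0,0,0],[-1,0,0,-3,0,0,0],[-1,0,0,0,0,0,0]]'
```

```text
t: 15.28
eef_pos: [0.5973, -0.223, 0.1319]
tool_rot: [-0.001, 0.997, -0.08, 0.002]
contact_force: [-12.7, 8.8, 40.6]
gripper_width: 0.001
grasp_force: 20.1
t: 15.65
eef_pos: [0.5975, -0.2232, 0.1316]
tool_rot: [-0.003, 0.997, -0.081, 0.003]
contact_force: [-28.3, 19.6, 85.9]
gripper_width: -0.0
grasp_force: 42.6
```

On the stop (z = 0.132, force rising steeply). Lift off and check.

```bash
python3 -m creep '[[-1,0,0,8,0,0,0],[-1,0,0,8,0,0,0],[-1,0,0,10,0,0,0],[-1,0,0,20,0,0,0],[-1,0,0,20,0,0,0]]'
python3 -m creep '[[-1,-50,30,10,0,0,0],[-1,-50,40,0,0,0,0],[-1,-40,40,0,0,0,0],[-1,0,40,0,0,0,0],[-1,0,0,0,0,0,0]]'
python3 - <<'E'
from h import *
im,d,K,T=grab("side"); W=world(d,K,T)
m=mask(im,(18,130,60),(34,255,255))&((W[...,2]>.022)*(W[...,2]<.04)*(W[...,1]<-.15)*255).astype(np.uint8)
k=mask(im,(0,200,120),(5,255,255),(290,140,320,175))
print((m>0).sum(),rect(m,K,T,.028)[:4],"knob z",np.percentile(W[k>0][:,2],[50,90]))
cv2.imwrite("pics/c5.png",cv2.resize(im[140:240,240:400,::-1],(800,500),interpolation=cv2.INTER_CUBIC))
E
```

```text
t: 16.27
eef_pos: [0.5966, -0.2226, 0.1878]
tool_rot: [0.001, 0.997, -0.08, 0.0]
contact_force: [0.2, 0.8, 0.6]
gripper_width: 0.001
grasp_force: 0.0
t: 16.9
eef_pos: [0.458, -0.0702, 0.197]
tool_rot: [-0.001, 0.997, -0.077, 0.0]
contact_force: [0.0, 0.9, 0.2]
gripper_width: -0.002
grasp_force: 0.0
351 (array([ 555.4, -219.4]), array([ 28.3, 128.5]), 81.0, [[490.0, -223.0], [617.0, -243.0], [621.0, -215.0], [494.0, -195.0]]) knob z [0.15049745 0.1520143 ]
```

View pics/c5.png

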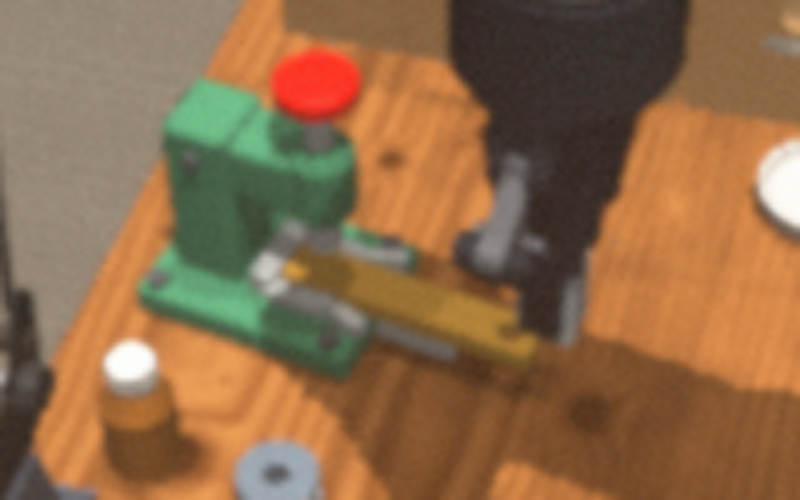

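The knob is back up at (317,82), z 150 mm. The fob is unmoved in the channel, and the bottle and spool stand where they were.

```bash
python3 -c "
from station import *
print(hand_in())"
```

```text
the job is handed in; nothing more can be done
None
```

The fob is home in the press channel and let go, and the plunger was pressed to its stop and sprang fully back up. The bottle and spool look unmoved, the dish was not touched, and the job was handed in at about 17 s (no verdict came back).

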